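# Check the inner gate, then empty the pass chamber

### The arm

A 7-joint arm with a two-finger parallel gripper is mounted at the origin on a cart in front of the work surface, level with it; the furniture and walls round the work are solid. World frame = base frame: x ahead of the robot, y to its left, z up, the work surface at z = 0. Lengths are in m, angles in rad, forces in N, time in s.
With the tool pointing down it reaches from about 0.425 to 0.925 m from the base axis. Payload 6.8 kg.
Tool frame: the origin (TCP) lies at the very end of the fingers, on their centre line; the grasp point (between the pads) lies 19 mm behind it; z points along the fingers, y is the line along which they close (so a half turn about z gives the same grasp; the last joint's range is limited). The gripper opens to 85 mm and grips with 20 to 120 N. Pads are 22 mm wide; open, the fingers measure 114 mm over their backs; the gripper's body (76 mm by 85 mm) begins 54 mm behind the grasp point. The pads swing forward as they close: fully open they stand 13 mm farther back than shut.
Start: joints at [1.136, 0.477, 0.022, 1.555, -0.011, 1.109, -0.083], TCP at [0.217, -0.639, 0.231] pointing down, gripper open.
Joint ranges: [-2.96, 2.96], [-0.34, 2.1], [-1.41, 1.46], [0.24, 2.44], [-1.37, 4.51], [0.17, 1.92], [-2.96, 2.96]. Speed limits (rad/s): [2.39, 2.39, 3.14, 3.14, 3.14, 3.14, 3.14].

### API

Orientations are given as a unit quaternion [w, x, y, z].
In Python, from station import bot gives the robot as it stands.
- The arm moves only by the tool jog_arm, never from a script. Its argument "motion" is a list of rows, each a list of 7 numbers: the turn, a rotation vector about the tool's x, y, z in rad, then the shift along the tool's x, y, z in mm, then the finger opening in mm, from 0 to 85.4. A call has 1 to 10 rows; each row is the pose to reach, as a shift and turn from the pose commanded when the call began, along the tool's axes at that moment; what a row does not reach only later rows make up. A row lasts 1/8 s, in which the tool goes at most 62.5 mm and 10.7 degrees, less where a joint would pass 70% of its speed; a pose out of reach is approached as far as the arm can. A call with a gripper value outside its range is refused whole. The fingers move at their own pace and stop on an object; "grip_force" is the grip in N (left out, the last holds). Time passes only in rows, so rows that repeat a pose let the fingers close. It gives the time, the measured TCP pose, the force, the opening and the grip force at its end, in the units of the state.
- bot.get_obs(): the state, without advancing time (a new reading comes with each control period).
- bot.read_camera(name): name is "side" or "top"; returns a dict with "pixels" (420x560x3 uint8, red, green, blue), "camera_matrix" (3x3 intrinsics, pixels), "T" (4x4, takes a point from camera to world coordinates). Camera axes: x right, y down, z forward; pixel columns grow to the right and rows downward; lengths in m; the calibration is good to about 2 mm. A picture is of the moment at which its call begins. There is no depth.
- bot.hand_in(): hands the job in; it is judged then, once.
Trained networks look in a picture, given as the dict that the camera call returned (one of the last four; its "shot" number tells which), for a name from the list of things; names that differ only in an ending like _2 or _b are one class to them, and where a whole thing is asked for, a point or a joint stands for the part that bears it (a point fixed in the world has none). Each returns a list of dicts, best first, with "score" (0 to 1); they miss things now and then, are a little off and sometimes report something else, mostly with a low value. They report only what shows in the picture. A call takes as long as a camera call.
- bot.spot_in(thing, picture): "xy" ([column, row] in pixels, amid what is visible of it).
- bot.tip_of(thing, picture): "xy" ([column, row] in pixels: a listed point, or the origin of a listed thing).
The state is a dict: "t": time; "q": joint angles; "joint_vel": joint speeds; "joint_torque": joint torques, N m; "eef_pos": TCP position; "tool_rot": TCP orientation; "contact_force": force on the tool from outside, world axes, zero at the start; "torque": the same for the moment, N m; "gripper_width": opening from 0.0 (shut) to 1.0 (fully open); "grasp_force": force on a finger pad.
Only numpy, scipy, OpenCV 4.12 (cv2) and the standard library are available. Lean on these libraries where they do the work, as an engineer would, in place of code of your own. Each camera call takes 0.05 s, during which the arm holds its last target. There are 200 camera calls.

### The job

Take the jar with the black lid out of the dry box's pass chamber and set it down gently, upright and released, in the middle of the green tray. The outer hatch must not be moved until you have checked by touch that the inner gate is shut: with the hatch still closed, press the red gate knob straight down until the gate is fully home and the sprung knob itself sinks in to its stop, and keep it pressed for about half a second. Then slide the hatch all the way back and leave it open, keep the gate shut, and leave the loose gear and the grey-lidded jar where they stand.

Things in the scene. Friction and masses are not known exactly. Their poses are not given: they have to be found in the camera images.
- pass_box: White dry box, fixed to the desk, 240 (x) x 280 (y) x 90 mm high, rails on top to 99 mm; origin at the centre of its underside, x to its back, y to its left, z up. Its front right quarter is the pass chamber: inside 110 (x) x 150 (y) mm, centre at x -57, y -57 mm, floor 36 mm above the desk, rim at 90 mm, open above once the hatch is back. On the chamber's left is the yellow inner gate, then the dry side under a clear window. The box turns by up to 9 degrees.
- hatch (a joint): Outer hatch: pale metal plate lying on top of the chamber (upper face 96 mm above the desk), slides along the box's +x (backwards). 0 = closed, 0.11 = fully open (its stop). Friction about 2 N; stays where it is left.
- hatch_grip (a point): Centre of the top of the hatch's blue upright grip, which is 14 mm (box x) x 56 mm (box y), 34 mm high above the plate; its top is 130 mm above the desk. It travels with the hatch.
- gate (a joint): Inner gate: yellow plate that slides up and down in the slit to the left of the chamber. 0 = fully down, shut; positive = raised (m), it starts anywhere between shut and 30 mm up. Friction holds it at any height; a push of about 2 N moves it down.
- gate_knob (a joint): How far the red knob is pressed into the gate against its own spring: 0 = out, 0.006 = at its stop. Spring 1300 N/m, so about 8 N to its stop; it sinks under 2 mm while the gate is still sliding, and to the stop only when the gate stands on its seat. Springs back when released.
- knob_top (a point): Centre of the top of the round red knob, 26 mm across, on top of the gate, at x -57, y 32 mm of the box; with the gate shut and knob out it is 126 mm above the desk, higher by as much as the gate is raised.
- nozzle_jar: Loose jar with black screw lid, to be taken out: clear body 44 mm across, lid 47 mm across, lid from 34 to 46 mm above its base; 46 mm high, about 50 g. Origin at the centre of its underside, z up. It stands on the chamber floor near the middle; there is more room for fingers along the box's y (150 mm) than along x.
- tray: Green open tray fixed to the desk, 130 x 130 mm, rim 14 mm high, walls 4 mm, inner floor 4 mm above the desk; origin at the centre of its underside.
- gear_a: Bystander: loose teal printed gear, 47 mm across, 16 mm high, lying on the clear window of the dry box; origin at the centre of its underside.
- screw_jar: Bystander: loose jar with grey lid, 42 mm across, 43 mm high, standing on the desk beyond the tray; origin at the centre of its underside.

How it is judged:
By the outcome, as a careful person would: the job done as asked, in the order asked, and still so for the second after the job is handed in, with the robot touching nothing.
It also fails if it takes over 66 s, if anything falls off the work surface, if the arm or the gripper's body presses on something with over 40 N, if the wrist force passes 120 N, or if a joint passes its speed limit or range.

## Working session

There is one attempt and no reset: what is moved stays moved. The work goes in short steps, Python scripts to look and compute and a tool call to move; the robot and the scene stay as the last step left them, time stands still between calls to the robot, and variables do not carry over. Pictures are saved under pics/ and viewed, at most 10 in all, crops included, and the job is handed in when it is done.

Besides the shell and the picture viewer there is one more tool, called after ">>>" as a command line: name --pt "numbers of a row" for each row, then --argument value for the rest. jog_arm: Moves the arm, as the interface text tells. Its arguments: {"type":"object","properties":{"motion":{"type":"array"},"grip_force":{"type":"number"}},"required":["motion"]}

```bash
mkdir -p pics; ls; cat > h.py <<'E'
from station import bot
import numpy as np, cv2
from scipy.spatial.transform import Rotation as R
def ray(p,xy):
    K=np.array(p["camera_matrix"]);T=np.array(p["T"])
    d=T[:3,:3]@np.linalg.inv(K)@np.array([xy[0],xy[1],1.0]);return T[:3,3],d/np.linalg.norm(d)
def onz(p,xy,z):
    o,d=ray(p,xy);return o+d*(z-o[2])/d[2]
def tri(rs):
    A=np.zeros((3,3));b=np.zeros(3)
    for o,d in rs:
        M=np.eye(3)-np.outer(d,d);A+=M;b+=M@o
    x=np.linalg.solve(A,b);return x,[np.linalg.norm((np.eye(3)-np.outer(d,d))@(x-o))*1000 for o,d in rs]
def find(things,tip=True,P=None):
    P=P or {n:bot.read_camera(n) for n in("side","top")}
    for th in things:
        rs=[];s=""
        for n,p in P.items():
            r=(bot.tip_of if tip else bot.spot_in)(th,p)
            if r:
                s+=f" {n}{np.round(r[0]['xy'],1)} {r[0]['score']:.2f}"+(f" alt{r[1]['score']:.2f}" if len(r)>1 else "");rs.append(ray(p,r[0]['xy']))
        if len(rs)==2:
            x,e=tri(rs);s+=f" -> {np.round(x*1000,1)} err{np.round(e,1)}"
        print(th,s)
    return P
def toworld(box,yaw,v): return np.array([*box,0])+R.from_euler('z',yaw).apply(v)
E
python3 - <<'E'
from h import *
P=find(["pass_box","hatch_grip","knob_top","nozzle_jar","tray","gear_a","screw_jar"])
for n,p in P.items(): cv2.imwrite(f"pics/{n}0.png",p["pixels"][:,:,::-1]); print(n,np.round(p["T"],3).tolist())
o=bot.get_obs();print({k:np.round(v,3).tolist() for k,v in o.items() if not isinstance(v,str)})
E
```

```text
pics
pass_box  side[342.9 282.5] 0.84 top[199.6 219.6] 0.90 -> [525.1  45.9  -6.7] err[1.9 1.9]
hatch_grip  side[343.6 212.1] 0.88 alt0.45 top[215.9 241.1] 0.63 -> [462.3 -17.6 124.5] err[1.9 1.9]
knob_top  side[379.4 228.2] 0.67 top[175.8 241.7] 0.57 alt0.23 -> [462.1  68.9 139.5] err[1.9 1.9]
nozzle_jar 
tray  top[358.9 233.6] 0.96
gear_a  side[409.7 259.8] 0.64 top[150.8 250.7] 0.55 -> [445.  141.6  84.7] err[1.8 1.8]
screw_jar  top[403.3 180.9] 0.58 alt0.56
side [[-0.682, 0.514, -0.52, 1.0], [0.731, 0.482, -0.483, 0.288], [0.003, -0.71, -0.705, 0.752], [0.0, 0.0, 0.0, 1.0]]
top [[-0.022, -0.993, 0.117, 0.414], [-1.0, 0.022, 0.003, -0.173], [-0.005, -0.117, -0.993, 1.078], [0.0, 0.0, 0.0, 1.0]]
{'t': 0.8, 'q': [1.136, 0.477, 0.022, 1.555, -0.012, 1.109, -0.083], 'joint_vel': [-0.0, 0.001, -0.001, -0.001, -0.002, -0.001, -0.0], 'joint_torque': [-0.0, -59.626, 1.606, -28.153, 0.012, 0.002, -0.0], 'eef_pos': [0.217, -0.639, 0.231], 'tool_rot': [0.0, 0.987, 0.163, 0.0], 'contact_force': [0.936, -0.514, -0.114], 'torque': [0.005, 0.005, -0.007], 'grasp_force': 0.0, 'gripper_width': 1.002}
```

View pics/side0.png

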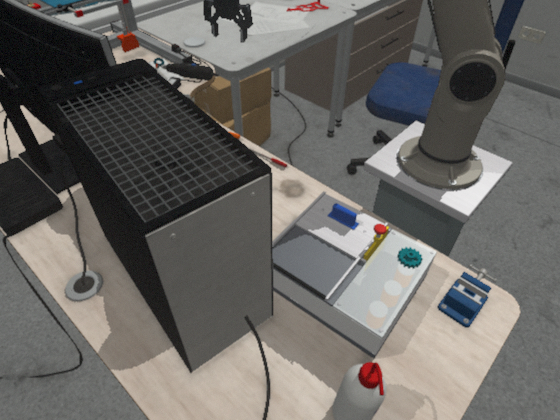

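View pics/top0.png

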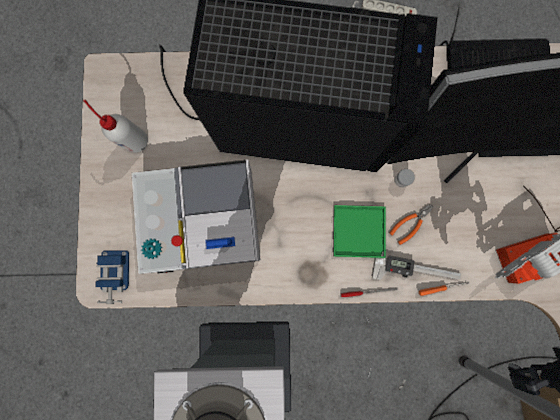

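The side view shows the hatch grip near (344,214), the knob at (380,229) and the gear at (409,258). The top view shows the grip at (220,243), the knob at (177,241), the tray at (359,231), the grey jar at (404,178), and a tall PC tower behind the box. I'll zoom in to get the box yaw.

```bash
python3 - <<'E'
from h import *
a=cv2.imread("pics/top0.png")[150:290,120:270];b=cv2.imread("pics/side0.png")[185:355,265:445]
a=cv2.resize(a,None,fx=3,fy=3,interpolation=2);b=cv2.resize(b,(360,340),interpolation=2)
c=np.zeros((420,810,3),np.uint8);c[:,:450]=a;c[:340,450:]=b
cv2.imwrite("pics/z.png",c[:,:800])
P=find(["pass_box","hatch_grip","knob_top","tray"]); p=P["top"]
find(["hatch","gate","screw_jar"],False,P)
for xy in [(133,173),(246,161),(257,261),(137,272)]: print(xy,np.round(onz(p,xy,.09)*1000))
print("tray",onz(p,bot.tip_of("tray",p)[0]["xy"],0.0)*1000)
print("jar",onz(p,(404,178),.043)*1000)
for xy in [(220,150),(380,170)]: print("tower base",onz(p,xy,0)*1000)
for xy in [(190,87),(395,107)]:print("tower top?",[np.round(onz(p,xy,z)*1000).tolist() for z in (.3,.45)])
E
```

```text
pass_box  side[342.3 280.6] 0.90 top[199.  218.4] 0.77 -> [527.5  45.3   2.5] err[2.3 2.3]
hatch_grip  side[345.4 212.4] 0.71 top[218.4 238.8] 0.56 -> [464.1 -18.5 124.5] err[3.8 3.8]
knob_top  side[378.7 227.9] 0.51 top[178.  239.7] 0.62 -> [465.   65.9 140.5] err[0.6 0.6]
tray  top[360.5 233.7] 0.68 alt0.29
hatch  side[334.1 226.3] 0.63 top[220.5 236.7] 0.98 -> [476.  -24.1  85.1] err[4.6 4.6]
gate  side[376.2 237.6] 0.71 top[178.6 241.5] 0.66 -> [464.1  69.  112.2] err[2.5 2.5]
screw_jar  top[405.  181.9] 0.64
(133, 173) [629. 187.  90.]
(246, 161) [652. -83.  90.]
(257, 261) [ 415. -106.   90.]
(137, 272) [395. 173.  90.]
tray [ 478.0800237  -364.07610153    0.        ]
jar [ 611.37410402 -470.24594955   43.        ]
tower base [704.78211376  -6.91635654   0.        ]
tower base [ 642.04208782 -421.64907162    0.        ]
tower top? [[749.0, 4.0, 300.0], [685.0, -30.0, 450.0]]
tower top? [[700.0, -387.0, 300.0], [645.0, -346.0, 450.0]]
```

View pics/z.png

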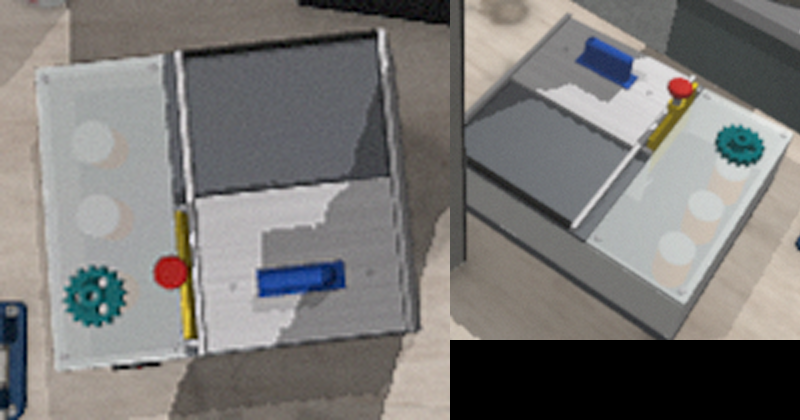

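```bash
cat >> h.py <<'E'
BOX=(.523,.042);YAW=np.radians(4.5)
def rows(*targets):
    "each (x,y,z mm, yaw deg of tool x)"
    o=bot.get_obs();q=o["tool_rot"];r0=R.from_quat([*q[1:],q[0]]);p0=np.array(o["eef_pos"])*1000
    print("at",np.round(p0,1),"yaw",np.round(np.degrees(np.arctan2(*r0.as_matrix()[[1,0],0])),1),"F",np.round(o["contact_force"],1),"w",round(o["gripper_width"],3),"t",o["t"])
    for x,y,z,w in targets:
        rt=R.from_euler('z',w,degrees=True)*R.from_euler('x',180,degrees=True)
        print((x,y,z,w),np.round((r0.inv()*rt).as_rotvec(),3),np.round(r0.inv().apply(np.array([x,y,z])-p0),1))
E
python3 -c "
from h import *
rows((450,-400,250,4.5),(463,69,250,4.5))"
```

```text
at [ 216.7 -639.3  231.3] yaw 18.7 F [ 1.1 -0.1  0. ] w 0.999 t 1.65
(450, -400, 250, 4.5) [ 0.    -0.     0.248] [ 297.8 -151.7  -18.7]
(463, 69, 250, 4.5) [ 0.    -0.     0.248] [ 460.6 -591.8  -18.7]
```

>>> jog_arm --pt "0 0 0.1 50 -25 -19 40" --pt "0 0 0.2 100 -50 -19 0" --pt "0 0 0.248 150 -75 -19 0" --pt "0 0 0.248 200 -100 -19 0" --pt "0 0 0.248 250 -125 -19 0" --pt "0 0 0.248 298 -152 -19 0" --pt "0 0 0.248 318 -207 -19 0" --pt "0 0 0.248 338 -262 -19 0" --pt "0 0 0.248 358 -317 -19 0" --pt "0 0 0.248 379 -372 -19 0"

```text
t: 2.9
eef_pos: [0.4562, -0.1635, 0.2506]
tool_rot: [0.0, 0.999, 0.039, 0.0]
contact_force: [0.7, 0.2, 0.5]
gripper_width: 0.002
grasp_force: 0.0
```

```bash
python3 -c "
from h import *
rows((463,69,250,4.5),(463,69,200,4.5))"
```

```text
at [ 456.2 -163.5  250.6] yaw 4.5 F [0.7 0.2 0.5] w 0.002 t 2.9
(463, 69, 250, 4.5) [ 0.    -0.001  0.   ] [  25.1 -231.3    0.5]
(463, 69, 200, 4.5) [ 0.    -0.001  0.   ] [  25.1 -231.3   50.5]
```

>>> jog_arm --pt "0 0 0 6 -55 0 0" --pt "0 0 0 12 -110 0 0" --pt "0 0 0 18 -165 0 0" --pt "0 0 0 25 -220 0 0" --pt "0 0 0 25 -231 40 0" --pt "0 0 0 25 -231 75 0" --pt "0 0 0 25 -231 90 0" --pt "0 0 0 25 -231 90 0"

```text
t: 3.9
eef_pos: [0.4627, 0.0666, 0.16]
tool_rot: [0.0, 0.999, 0.039, -0.001]
contact_force: [0.9, -0.4, 0.4]
gripper_width: 0.003
grasp_force: 0.0
```

```bash
python3 - <<'E'
from h import *
rows((463,69,140,4.5))
P=find(["knob_top","hatch_grip"])
a=P["top"]["pixels"][190:290,120:270,::-1];b=P["side"]["pixels"][150:270,310:450,::-1]
c=np.zeros((400,800,3),np.uint8);c[:267,:400]=cv2.resize(a,(400,267));c[:343,400:]=cv2.resize(b,(400,343))
cv2.imwrite("pics/k.png",c)
E
```

```text
at [462.7  66.6 160. ] yaw 4.5 F [ 0.9 -0.4  0.4] w 0.003 t 3.9
(463, 69, 140, 4.5) [ 0.     0.001 -0.   ] [ 0.5 -2.4 20. ]
knob_top  side[382.6 227. ] 0.56 top[214.2 240.4] 0.25 -> [445.7  25.6 102.1] err[38.3 38.3]
hatch_grip  side[344.9 211.1] 0.83 top[214.9 240.3] 0.82 -> [463.3 -15.4 129.9] err[0.9 0.9]
```

View pics/k.png

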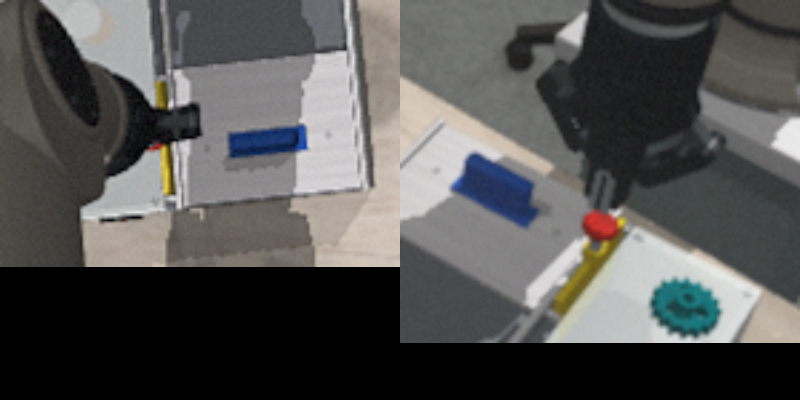

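The closed fingertips stand just above the red knob (side crop, tip (601,200), knob (600,222)). The grip top is confirmed at about (463,-16). Pressing down now.

>>> jog_arm --pt "0 0 0 0 -3 10 0" --pt "0 0 0 0 -3 16 0" --pt "0 0 0 0 -3 20 0" --pt "0 0 0 0 -3 24 0" --pt "0 0 0 0 -3 27 0" --pt "0 0 0 0 -3 29 0" --pt "0 0 0 0 -3 30 0"

```text
t: 5.08
eef_pos: [0.4627, 0.0699, 0.1302]
tool_rot: [0.0, 0.999, 0.039, -0.0]
contact_force: [-0.3, 0.9, 1.2]
gripper_width: -0.004
grasp_force: 0.6
```

>>> jog_arm --pt "0 0 0 0 0 2 0" --pt "0 0 0 0 0 4 0" --pt "0 0 0 0 0 6 0" --pt "0 0 0 0 0 7 0" --pt "0 0 0 0 0 8 0"

```text
t: 5.7
eef_pos: [0.4628, 0.0699, 0.1224]
tool_rot: [0.0, 0.999, 0.039, 0.0]
contact_force: [-2.2, 0.6, 4.3]
gripper_width: 0.007
grasp_force: 2.2
```

>>> jog_arm --pt "0 0 0 0 0 1 0" --pt "0 0 0 0 0 2 0" --pt "0 0 0 0 0 2.5 0"

```text
t: 6.08
eef_pos: [0.4628, 0.0699, 0.1201]
tool_rot: [0.0, 0.999, 0.039, 0.0]
contact_force: [-2.9, -0.6, 7.2]
gripper_width: 0.003
grasp_force: 3.7
```

>>> jog_arm --pt "0 0 0 0 0 1 0" --pt "0 0 0 0 0 2 0" --pt "0 0 0 0 0 2 0" --pt "0 0 0 0 0 2 0" --pt "0 0 0 0 0 2 0" --pt "0 0 0 0 0 2 0" --pt "0 0 0 0 0 2 0"

```text
t: 6.95
eef_pos: [0.4629, 0.07, 0.1197]
tool_rot: [0.0, 0.999, 0.039, 0.0]
contact_force: [-9.0, -1.9, 26.0]
gripper_width: 0.002
grasp_force: 13.1
```

Firm stop reached (26 N, z no longer changes). I'll hold a little longer, then lift off.

>>> jog_arm --pt "0 0 0 0 0 0 0" --pt "0 0 0 0 0 0 0" --pt "0 0 0 0 0 -3 0" --pt "0 0 0 0 0 -8 0" --pt "0 0 0 0 0 -20 0" --pt "0 0 0 0 0 -60 0" --pt "0 0 0 0 0 -60 0"

```text
t: 7.82
eef_pos: [0.4649, 0.0704, 0.1807]
tool_rot: [-0.0, 0.999, 0.039, 0.003]
contact_force: [0.5, 0.3, 0.1]
gripper_width: 0.001
grasp_force: 0.0
```

```bash
python3 - <<'E'
from h import *
c,s=np.cos(YAW),np.sin(YAW)
# push start: 35 mm in front of grip centre along box x
g=np.array([463,-16.]);u=np.array([c,s])*1000/1000
a=g-u*32
print("reach",np.hypot(*a))
rows((*a,178,4.5),(*a,108,4.5))
find(["knob_top"])
E
```

```text
reach 431.49587214809515
at [464.9  70.4 180.7] yaw 4.5 F [0.5 0.3 0.1] w 0.001 t 7.825
(np.float64(431.0986453205399), np.float64(-18.510691063291038), 178, 4.5) [-0.001 -0.006 -0.   ] [-40.7  86.    2.4]
(np.float64(431.0986453205399), np.float64(-18.510691063291038), 108, 4.5) [-0.001 -0.006 -0.   ] [-41.1  86.   72.4]
knob_top  side[376.7 234.8] 0.46 top[176.8 240.7] 0.55 -> [465.8  69.8 123.1] err[3.1 3.1]
```

Gate reads shut (knob top ≈123 mm). Next, down in front of the grip (27 mm off its centre).

>>> jog_arm --pt "0 0.003 0 -12 30 0 0" --pt "0 0.003 0 -24 60 0 0" --pt "0 0.003 0 -35 86 2 0" --pt "0 0.003 0 -36 86 2 0" --pt "0 0.003 0 -36 86 30 0" --pt "0 0.003 0 -36 86 50 0" --pt "0 0.003 0 -36 86 65 0" --pt "0 0.003 0 -36 86 70 0"

```text
t: 9.02
eef_pos: [0.4332, -0.0181, 0.1068]
tool_rot: [-0.0, 0.999, 0.04, 0.001]
contact_force: [0.2, -0.4, 0.9]
gripper_width: -0.002
grasp_force: 0.0
```

```bash
python3 - <<'E'
from h import *
rows((463,-16,108,4.5))
E
```

```text
at [433.2 -18.1 106.8] yaw 4.6 F [ 0.2 -0.4  0.9] w -0.002 t 9.025
(463, -16, 108, 4.5) [-0.    -0.001  0.001] [29.9  0.3 -1.1]
```

>>> jog_arm --pt "0 0 0 5 0 0 0" --pt "0 0 0 12 0 0 0" --pt "0 0 0 22 0 0 0" --pt "0 0 0 35 0 0 0" --pt "0 0 0 50 0 0 0" --pt "0 0 0 65 0 0 0" --pt "0 0 0 80 0 0 0" --pt "0 0 0 92 0 0 0" --pt "0 0 0 102 0 0 0" --pt "0 0 0 108 0 0 0"

```text
t: 10.28
eef_pos: [0.5419, -0.0101, 0.1081]
tool_rot: [-0.0, 0.999, 0.039, 0.002]
contact_force: [-2.3, 0.9, 1.7]
gripper_width: 0.0
grasp_force: 1.1
```

>>> jog_arm --pt "0 0 0 4 0 0 0" --pt "0 0 0 7 0 0 0" --pt "0 0 0 9 0 0 0" --pt "0 0 0 11 0 0 0" --pt "0 0 0 12 0 0 0"

```text
t: 10.9
eef_pos: [0.5498, -0.0095, 0.1079]
tool_rot: [0.0, 0.999, 0.039, -0.002]
contact_force: [-14.6, 0.8, 11.8]
gripper_width: 0.002
grasp_force: 7.2
```

>>> jog_arm --pt "0 0 0 -8 0 0 0" --pt "0 0 0 -12 0 -25 0" --pt "0 0 0 -30 20 -80 0" --pt "0 0 0 -50 60 -120 30" --pt "0 0 0 -70 110 -140 85" --pt "0 0 0 -80 160 -140 85" --pt "0 0 0 -85 210 -140 85" --pt "0 0 0 -90 250 -140 85" --pt "0 0 0 -90 250 -140 85"

```text
t: 12.02
eef_pos: [0.4819, -0.2702, 0.2481]
tool_rot: [0.001, 0.999, 0.036, 0.002]
contact_force: [-0.5, 1.1, -0.5]
gripper_width: 1.0
grasp_force: 0.0
```

```bash
python3 - <<'E'
from h import *
rows()
P=find(["nozzle_jar","hatch_grip","knob_top","pass_box","tray"])
find(["nozzle_jar"],False,P)
a=P["top"]["pixels"][150:290,120:270,::-1];b=P["side"]["pixels"][180:300,270:430,::-1]
c=np.zeros((400,800,3),np.uint8);c[:373,:400]=cv2.resize(a,(400,373),interpolation=2);c[:300,400:]=cv2.resize(b,(400,300),interpolation=2)
cv2.imwrite("pics/j.png",c)
E
```

```text
at [ 481.9 -270.2  248.1] yaw 4.1 F [-0.5  1.1 -0.5] w 1.0 t 12.025
nozzle_jar  side[338.7 239. ] 0.73 top[403.1 179.6] 0.65 alt0.53 -> [ 540.6 -205.   160.2] err[223.1 223.1]
hatch_grip  side[318.2 242.3] 0.71 top[212.  191.2] 0.96 -> [572.1  -5.7 130.9] err[3.5 3.5]
knob_top  side[378.5 235.6] 0.55 top[181.2 239.1] 0.64 -> [465.8  66.9 118.4] err[3.6 3.6]
pass_box  side[343.3 282.6] 0.75 top[198.8 219.7] 0.91 -> [525.   47.4  -5.7] err[2.4 2.4]
tray 
nozzle_jar  top[224.1 237.1] 0.81 alt0.26
```

View pics/j.png

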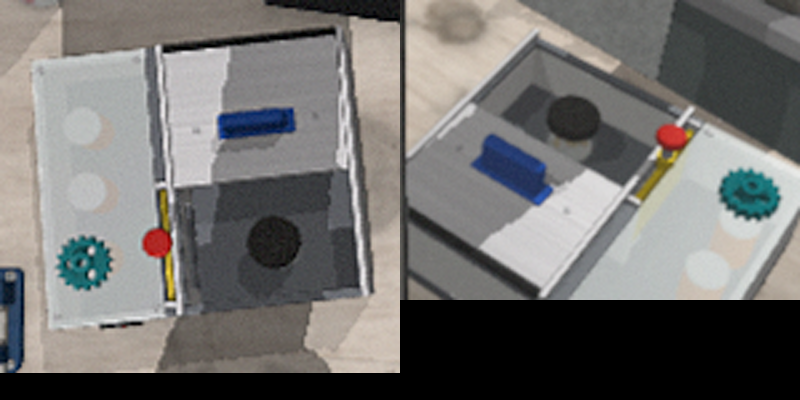

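The hatch is back (grip moved ~110 mm) and the gate is down. The black lid is centred at top pixel (222.4,240.8) and side pixel (339.2,226.4).

```bash
python3 - <<'E'
from h import *
P={n:bot.read_camera(n) for n in("side","top")}
# lid blobs: dark pixels near the seen places
C={}
for n,(u,v) in {"side":(339,226),"top":(222,241)}.items():
    g=P[n]["pixels"].max(2);m=np.zeros_like(g);m[v-14:v+14,u-16:u+16]=(g[v-14:v+14,u-16:u+16]<48)
    k,l,s,c=cv2.connectedComponentsWithStats(m);i=1+np.argmax(s[1:,4]);print(n,c[i],s[i]);C[n]=c[i]
print(tri([ray(P[n],C[n]) for n in P]))
print(tri([ray(P["side"],(339.2,226.4)),ray(P["top"],(222.4,240.8))]))
j=onz(P["top"],(222.4,240.8),.082)*1000;print(j)
rows((j[0],j[1],200,4.5))
E
```

```text
side [339.34134615 228.01442308] [329 219  21  17 208]
top [222.24509804 240.46078431] [213 231  20  20 306]
(array([ 0.46490157, -0.0223175 ,  0.07194966]), [np.float64(0.15801309015683027), np.float64(0.15801309015688142)])
(array([ 0.46406648, -0.02348634,  0.07574258]), [np.float64(0.13129332451118392), np.float64(0.13129332451128198)])
[463.67825929 -24.31384227  82.        ]
at [ 482.8 -265.6  247.9] yaw 4.5 F [-0.3  1.1 -0.4] w 0.995 t 12.825
(np.float64(463.6782592883042), np.float64(-24.313842266026757), 200, 4.5) [ 0.    -0.003  0.   ] [-2.00e-01 -2.42e+02  4.79e+01]
```

>>> jog_arm --pt "0 0 0 0 -50 10 74" --pt "0 0 0 0 -100 20 74" --pt "0 0 0 0 -150 30 74" --pt "0 0 0 0 -200 40 74" --pt "0 0 0 0 -230 48 74" --pt "0 0 0 0 -242 48 74" --pt "0 0 0 0 -242 60 74" --pt "0 0 0 0 -242 80 74" --pt "0 0 0 0 -242 100 74" --pt "0 0 0 0 -242 100 74"

```text
t: 14.08
eef_pos: [0.4629, -0.0261, 0.1464]
tool_rot: [0.0, 0.999, 0.038, -0.0]
contact_force: [0.0, -0.1, 0.2]
gripper_width: 0.863
grasp_force: 0.0
```

```bash
python3 - <<'E'
from h import *
rows((464.3,-23.5,57,4.5))
P=find([])
b=P["side"]["pixels"][130:290,270:430,::-1]
cv2.imwrite("pics/g.png",cv2.resize(b,(560,560),interpolation=2))
E
```

```text
at [462.9 -26.1 146.4] yaw 4.4 F [ 0.  -0.1  0.2] w 0.863 t 14.075
(464.3, -23.5, 57, 4.5) [ 0.     0.    -0.002] [ 1.6 -2.5 89.4]
```

View pics/g.png

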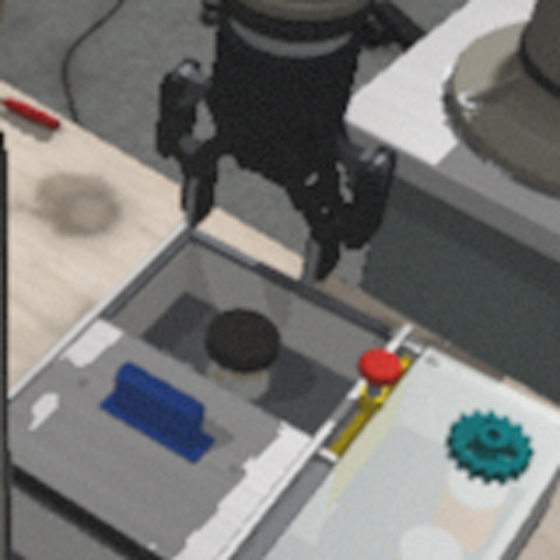

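The open fingers straddle the lid symmetrically; lid at (243,340) in the crop. Descending.

>>> jog_arm --pt "0 0 0 1.5 -2.5 15 74" --pt "0 0 0 1.5 -2.5 35 74" --pt "0 0 0 1.5 -2.5 55 74" --pt "0 0 0 1.5 -2.5 72 74" --pt "0 0 0 1.5 -2.5 82 74" --pt "0 0 0 1.5 -2.5 89 74" --pt "0 0 0 1.5 -2.5 89 74"

```text
t: 15.05
eef_pos: [0.4655, -0.0216, 0.0587]
tool_rot: [-0.0, 0.999, 0.039, 0.001]
contact_force: [0.1, 0.5, -0.2]
gripper_width: 0.868
grasp_force: 0.0
```

>>> jog_arm --pt "0 0 0 0 0 0 55" --pt "0 0 0 0 0 0 40" --pt "0 0 0 0 0 0 40" --pt "0 0 0 0 0 0 40" --pt "0 0 0 0 0 0 40" --pt "0 0 0 0 0 0 40" --grip_force 25

```text
t: 15.8
eef_pos: [0.466, -0.0217, 0.0595]
tool_rot: [0.0, 0.999, 0.039, 0.002]
contact_force: [-1.9, -0.1, 6.8]
gripper_width: 0.537
grasp_force: 25.1
```

>>> jog_arm --pt "0 0 0 0 0 -3 40" --pt "0 0 0 0 0 -8 40" --pt "0 0 0 0 0 -18 40" --pt "0 0 0 0 0 -35 40" --pt "0 0 0 0 0 -55 40" --pt "0 0 0 0 0 -80 40" --pt "0 0 0 0 0 -105 40" --pt "0 0 0 0 0 -130 40" --pt "0 0 0 0 0 -145 40" --pt "0 0 0 0 0 -145 40"

```text
t: 17.05
eef_pos: [0.4657, -0.0217, 0.2049]
tool_rot: [0.0, 0.999, 0.039, 0.003]
contact_force: [0.1, 0.1, -0.2]
gripper_width: 0.536
grasp_force: 25.7
```

```bash
python3 - <<'E'
from h import *
P={n:bot.read_camera(n) for n in("side","top")};p=P["top"]
hsv=cv2.cvtColor(p["pixels"],cv2.COLOR_RGB2HSV);m=cv2.inRange(hsv,(45,120,40),(75,255,255));m[:,:310]=0
k,l,s,c=cv2.connectedComponentsWithStats(m);i=1+np.argmax(s[1:,4]);print(s[i],c[i])
cn=cv2.findContours((l==i).astype(np.uint8),0,1)[0][0];r=cv2.minAreaRect(cn);B=cv2.boxPoints(r);print(np.round(B,1).tolist())
for z in(0.,.014):print(z,[np.round(onz(p,b,z)*1000).tolist() for b in B],np.round(onz(p,r[0],z)*1000,1))
print("net",np.round(onz(p,bot.tip_of("tray",p)[0]["xy"],0)*1000,1))
rows((478,-364,205,4.5))
b=P["side"]["pixels"][60:280,240:430,::-1]
a=p["pixels"][160:290,200:420,::-1]
c=np.zeros((440,800,3),np.uint8);c[:,:380]=cv2.resize(b,(380,440));c[:248,380:]=cv2.resize(a,(420,248))
cv2.imwrite("pics/l.png",c)
E
```

```text
[ 334  205   52   53 2586] [358.95552978 230.99883991]
[[334.0, 205.0], [385.0, 205.0], [385.0, 257.0], [334.0, 257.0]]
0.0 [[553.0, -299.0, 0.0], [550.0, -430.0, 0.0], [418.0, -423.0, 0.0], [421.0, -295.0, 0.0]] [ 485.  -361.8    0. ]
0.014 [[551.0, -298.0, 14.0], [549.0, -427.0, 14.0], [418.0, -420.0, 14.0], [421.0, -293.0, 14.0]] [ 484.1 -359.4   14. ]
net [ 476.1 -360.4    0. ]
at [464.5 -21.8 203. ] yaw 4.5 F [ 0.1  0.3 -0.5] w 0.534 t 17.2
(478, -364, 205, 4.5) [-0.    -0.001  0.   ] [-13.5 342.2  -2. ]
```

View pics/l.png

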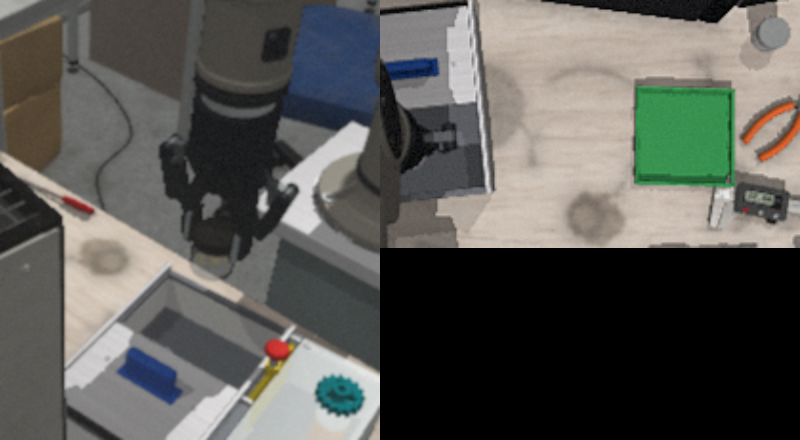

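The jar is held upright, the gate is shut and the hatch is open. The tray centre comes out at about (483,-360).

>>> jog_arm --pt "0 0 0 -8 15 -2 40" --pt "0 0 0 -8 50 -2 40" --pt "0 0 0 -8 95 -2 40" --pt "0 0 0 -8 140 -2 40" --pt "0 0 0 -8 185 -2 40" --pt "0 0 0 -8 230 -2 40" --pt "0 0 0 -8 275 0 40" --pt "0 0 0 -8 315 10 40" --pt "0 0 0 -8 336 30 40" --pt "0 0 0 -8 338 50 40"

```text
t: 18.45
eef_pos: [0.4828, -0.3612, 0.1518]
tool_rot: [-0.0, 0.999, 0.038, 0.001]
contact_force: [-0.1, 0.6, 0.0]
gripper_width: 0.534
grasp_force: 25.7
```

>>> jog_arm --pt "0 0 0 0 0 20 40" --pt "0 0 0 0 0 40 40" --pt "0 0 0 0 0 60 40" --pt "0 0 0 0 0 76 40" --pt "0 0 0 0 0 86 40" --pt "0 0 0 0 0 92 40" --pt "0 0 0 0 0 92 40"

```text
t: 19.32
eef_pos: [0.4842, -0.3592, 0.0618]
tool_rot: [-0.0, 0.999, 0.039, 0.001]
contact_force: [0.7, -0.8, -0.3]
gripper_width: 0.531
grasp_force: 25.7
```

```bash
python3 - <<'E'
from h import *
rows((483,-360,30,4.5))
p=bot.read_camera("top")
cv2.imwrite("pics/t.png",cv2.resize(p["pixels"][180:280,300:420,::-1],(600,500),interpolation=2))
E
```

```text
at [ 484.2 -359.2   61.8] yaw 4.5 F [ 0.7 -0.8 -0.3] w 0.531 t 19.325
(483, -360, 30, 4.5) [-0.    -0.003  0.   ] [-1.4  0.7 31.8]
```

View pics/t.png

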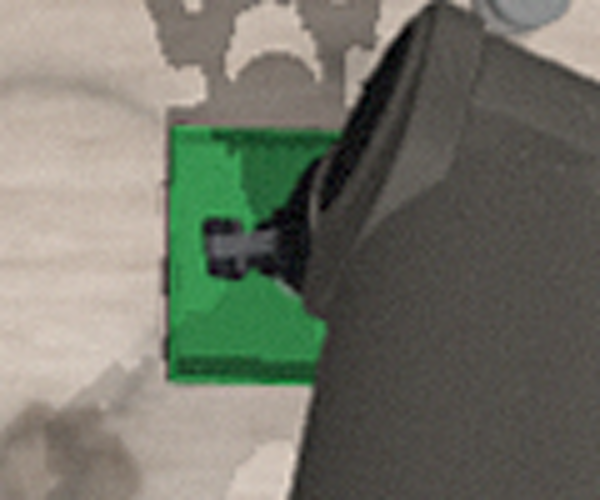

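The gripper is mid-tray in the row direction (row 250, tray 127–382). The forearm hides the right half. Lowering.

>>> jog_arm --pt "0 0 0 -1 0.5 10 40" --pt "0 0 0 -1 0.5 19 40" --pt "0 0 0 -1 0.5 26 40" --pt "0 0 0 -1 0.5 30 40" --pt "0 0 0 -1 0.5 32 40" --pt "0 0 0 -1 0.5 32 40"

```text
t: 20.12
eef_pos: [0.4834, -0.3598, 0.0298]
tool_rot: [-0.0, 0.999, 0.039, 0.002]
contact_force: [-0.4, 0.2, -0.5]
gripper_width: 0.537
grasp_force: 25.7
```

>>> jog_arm --pt "0 0 0 0 0 0.5 40" --pt "0 0 0 0 0 1 40" --pt "0 0 0 0 0 1.5 40"

```text
t: 20.5
eef_pos: [0.4834, -0.3599, 0.0285]
tool_rot: [0.0, 0.999, 0.039, 0.002]
contact_force: [0.4, -0.3, 0.1]
gripper_width: 0.531
grasp_force: 25.7
```

>>> jog_arm --pt "0 0 0 0 0 0.5 40" --pt "0 0 0 0 0 1 40" --pt "0 0 0 0 0 1 40"

```text
t: 20.88
eef_pos: [0.4834, -0.3598, 0.0277]
tool_rot: [-0.0, 0.999, 0.039, 0.002]
contact_force: [-0.1, 1.0, 3.6]
gripper_width: 0.531
grasp_force: 26.0
```

>>> jog_arm --pt "0 0 0 0 0 0.5 40" --pt "0 0 0 0 0 0.5 40"

```text
t: 21.12
eef_pos: [0.4834, -0.3598, 0.0276]
tool_rot: [-0.0, 0.999, 0.039, 0.002]
contact_force: [-2.7, 2.1, 7.5]
gripper_width: 0.532
grasp_force: 26.4
```

Contact felt. Releasing gently and going up.

>>> jog_arm --pt "0 0 0 0 0 -0.5 46" --pt "0 0 0 0 0 -0.5 50" --pt "0 0 0 0 0 -0.5 58" --pt "0 0 0 0 0 -0.5 74" --pt "0 0 0 0 0 -0.5 80" --pt "0 0 0 0 0 -6 80" --pt "0 0 0 0 0 -20 80" --pt "0 0 0 0 0 -50 80" --pt "0 0 0 0 0 -100 80" --pt "0 0 0 0 0 -150 80"

```text
t: 22.38
eef_pos: [0.4828, -0.3598, 0.1794]
tool_rot: [0.0, 0.999, 0.039, 0.002]
contact_force: [1.0, -0.4, 0.7]
gripper_width: 0.937
grasp_force: 0.0
```

>>> jog_arm --pt "0 0 0 0 -50 -30 80" --pt "0 0 0 0 -100 -40 80" --pt "0 0 0 0 -150 -40 80" --pt "0 0 0 0 -200 -40 80" --pt "0 0 0 0 -220 -40 80" --pt "0 0 0 0 -220 -40 80"

```text
t: 23.12
eef_pos: [0.4657, -0.1391, 0.218]
tool_rot: [0.0, 0.999, 0.041, 0.002]
contact_force: [-0.1, -1.9, 0.0]
gripper_width: 0.936
grasp_force: 0.0
```

```bash
python3 - <<'E'
from h import *
rows()
P=find(["knob_top","hatch_grip","gear_a","screw_jar","nozzle_jar"]);p=P["top"]
cv2.imwrite("pics/f.png",cv2.resize(p["pixels"][150:290,100:420,::-1],(800,350),interpolation=2))
for r in bot.tip_of("nozzle_jar",p)[:3]: print(r["score"],r["xy"],onz(p,r["xy"],.004)*1000)
E
```

```text
at [ 465.7 -139.1  218. ] yaw 4.7 F [-0.1 -1.9  0. ] w 0.936 t 23.125
knob_top  side[377.7 232. ] 0.56 top[180.2 239.8] 0.64 -> [464.9  65.1 127.3] err[1.5 1.5]
hatch_grip  side[313.2 241.6] 0.98 top[213.1 193.3] 0.81 alt0.41 -> [571.1 -11.9 126.7] err[1.9 1.9]
gear_a  side[409.1 258.1] 0.80 top[151.9 248.8] 0.68 alt0.18 -> [448.3 138.6  90.9] err[0.1 0.1]
screw_jar  side[376. 234.] 0.22 alt0.20 top[403.5 181.1] 0.62 alt0.23 -> [ 535.8 -150.2  256. ] err[248.3 248.3]
nozzle_jar  top[359. 229.] 0.76 alt0.16
0.76 [359.0, 229.0] [ 489.86643096 -360.07436906    4.        ]
0.16 [199.4, 218.7] [525.22123123  45.83600858   4.        ]
```

View pics/f.png

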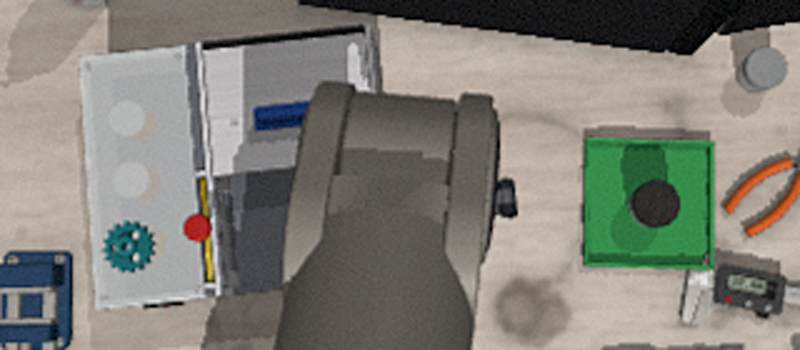

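The jar stands upright mid-tray: lid at (655,203), tray centre (650,203), the offset matching parallax. The hatch is back, the gate is down, and the gear and grey jar haven't moved.

```bash
python3 -c "
from station import bot
print(bot.hand_in())"
```

```text
the job is handed in; nothing more can be done
None
```

The job is done and handed in: I pressed the gate knob to its stop before touching the hatch, slid the hatch fully back, and set the black-lidded jar down upright and released in the middle of the green tray, with the gate still shut and the gear and grey-lidded jar not moved.

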